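# Set a scored sheet over the snapping edge and hold it down

## Task

The white plastic sheet on the raised plywood board is scored across for snapping: with the fingertips only, push it along the board, never gripping or lifting it, until the score line lies right over the board's far, metal-trimmed edge along the line's whole length, with the short end sticking out past the edge. Then press the sheet down flat on the board with the fingertips on top of it, behind the score line, and finish still holding it pressed there. Leave the things round about where they are.

Things in the scene. Friction and masses are not known exactly. Their poses are not given: they have to be found in the camera images.
- board: Raised plywood board fixed to the bench between the vise (right) and the grinder (left), 220 (x) x 180 (y) x 36 mm high, flat on top, with a flush aluminium trim 12 mm wide along its far edge. Origin: centre of its underside, on the bench. Its x axis points away from the robot (turned up to 0.25 rad), square to the far edge, which lies at x = +110 mm; y runs along that edge, z up.
- board_edge (a point): Middle of the board's far top edge (36 mm above the bench), axes as the board's; the edge runs 90 mm to either side along y.
- sheet: Loose stiff white plastic sheet, 110 (x) x 80 (y) x 8 mm, about 0.09 kg, flat on the board, turned up to 0.3 rad against it. Origin: centre of its underside; x points to its far end (x = +55 mm; near end -55 mm). A thin dark score line crosses its top along y at x = +25 mm, 30 mm from the far end, leaving the short part beyond it; it starts 35 to 75 mm short of the board's far edge.
- score_left (a point): Left (+y) end of the score line, on the sheet's top face.
- score_right (a point): Right (-y) end of the score line, on the sheet's top face.
- jar_washers: Bystander: glass jar with a lid, filled brown, 66 mm across, 100 mm high, right of the board. Origin: centre of its underside.
- wax_tin: Bystander: flat round yellow tin, 68 mm across, 26 mm high, right of the board. Origin: centre of its underside.
- block_oak: Bystander: hardwood offcut, 45 x 75 x 45 mm, left of the board. Origin: centre of its underside.
- tape_roll: Bystander: black roll of tape lying flat, 66 mm across, 19 mm high, left of the board. Origin: centre of its underside.

How it is judged:
At the end, for the whole second after the job is handed in: Both ends of the score line lie within 5 mm of the board's far edge (in plan) and within its length; the sheet is flat on the board and at rest; the fingers press on its top behind the line (TCP over the sheet there, fingers on sheet over 2 N, sheet on board over 4 N) (x of score_left in the frame of board_edge between -0.005 and 0.005 m and y of score_left in the frame of board_edge between -0.09 and 0.09 m and x of score_right in the frame of board_edge between -0.005 and 0.005 m and y of score_right in the frame of board_edge between -0.09 and 0.09 m and angle between sheet's own z axis and vertical below 0.04 rad and height (world z) of score_left above 0.04 m and linear speed of sheet below 0.01 m/s and contact force between the fingers and sheet above 2 N and contact force between sheet and board above 4 N and x of the grasp point in the frame of sheet between -0.055 and 0.025 m and y of the grasp point in the frame of sheet between -0.04 and 0.04 m); the arm keeps its last pose, push and grip.
It fails at once if the sheet is lifted more than 12 mm off the board or tipped (height (world z) of sheet above 0.048 m or angle between sheet's own z axis and vertical above 0.2 rad).
It fails at once if a bystander is moved by more than 20 mm (distance of any of jar_washers, wax_tin, block_oak, tape_roll from where it was at the start of the episode above 0.02 m).
It also fails if it takes over 43 s, if anything falls off the work surface, if the arm or the gripper's body presses on something with over 40 N, if the wrist force passes 120 N, or if a joint passes its speed limit or range.

## Robot

A 7-joint arm with a two-finger parallel gripper is mounted at the origin on a cart in front of the work surface, level with it; the furniture and walls round the work are solid. World frame = base frame: x ahead of the robot, y to its left, z up, the work surface at z = 0. Lengths are in m, angles in rad, forces in N, time in s.
With the tool pointing down it reaches from about 0.4 to 0.875 m from the base axis. Payload 6.5 kg.
Tool frame: the origin (TCP) lies between the finger pads, 19 mm behind the fingertips; this is the grasp point; z points along the fingers, y is the line along which they close (so a half turn about z gives the same grasp; the last joint's range is limited). The gripper opens to 85 mm and grips with 20 to 120 N. Pads are 22 mm wide; open, the fingers measure 114 mm over their backs; the gripper's body (76 mm by 85 mm) begins 54 mm behind the grasp point. The pads swing forward as they close: fully open they stand 13 mm farther back than shut.
Start: joints at [-1.242, 0.536, -0.004, 1.538, 0.003, 1.067, -0.071], TCP at [0.25, 0.6, 0.25] pointing down, gripper open.
Joint ranges: [-2.7, 2.7], [-0.37, 2.16], [-1.27, 1.26], [0.24, 2.4], [-1.31, 4.45], [0.19, 1.91], [-2.76, 2.76]. Speed limits (rad/s): [2.39, 2.39, 3.14, 3.14, 3.14, 3.14, 3.14].

## Interface

Orientations are given as a unit quaternion [w, x, y, z].
In Python, from workcell import ctrl, vision, finder gives the robot as it stands. Calls block until the motion is done:
- ctrl.move_to(position, orientation): joint-space move of the TCP to a pose.
- ctrl.line_to(position, attitude=None, vel=0.15): straight line of the TCP; attitude=None keeps the orientation; vel is the mean speed in m/s.
- ctrl.goto_joints(angles): joint-space move.
- ctrl.move_gripper(opening): finger opening in m; the grip force is fixed at half the most; returns when the fingers have stopped.
- ctrl.wait(seconds).
- ctrl.solve_ik(position, orientation): joint angles nearest the present ones, or None.
- ctrl.get_obs(): the state.
- vision.camera(name): name is "scene" or "top" or "wrist"; returns a dict with "pixels" (384x512x3 uint8, red, green, blue), "depth" (384x512 float32, m along the optical axis (not along the pixel's ray), 0 where there is no reading), "K" (3x3 intrinsics, pixels), "k1" (the pictures are not rectified: a ray, as slopes to the right and down, at radius r is drawn at 1 + k1 r^2 times it, then the intrinsics apply), "eye" and "attitude" of the camera in the world. Camera axes: x right, y up, looking along -z (the intrinsics and any distortion apply to the point x, -y, -z); pixel columns grow to the right and rows downward; lengths in m; the calibration is good to about 2 mm. A picture is of the moment at which its call begins.
A pose or a line that the arm cannot do raises ctrl.MotionError and nothing moves.
- ctrl.finish_job(): hands the job in; it is judged then, once.
Trained networks look in the newest picture that a camera, given by its name, has taken for a name from the list of things; names that differ only in an ending like _2 or _b are one class to them, and where a whole thing is asked for, a point or a joint stands for the part that bears it (a point fixed in the world has none). Each returns a list of dicts, best first, with "conf" (0 to 1); they miss things now and then, are a little off and sometimes report something else, mostly with a low value. They report only what shows in the picture. A call takes as long as a camera call.
- finder.search_frame(camera, thing): "box" ([centre column, centre row, width, height] as shares, 0 to 1, of the picture: columns of its width, rows of its height, round what is visible of it).
- finder.outline_of(camera, thing): "pixels" (384x512 bool, what is visible of it) and "box" ([centre column, centre row, width, height] as shares, 0 to 1, of the picture: columns of its width, rows of its height, round what is visible of it).
- finder.landmark_of(camera, thing): "point" ([column, row] as shares, 0 to 1, of the picture: columns of its width, rows of its height: a listed point, or the origin of a listed thing).
The state is a dict: "time": time; "qpos": joint angles; "dq": joint speeds; "joint_efforts": joint torques, N m; "tool_pos": TCP position; "tool_rot": TCP orientation; "contact_force": force on the tool from outside, world axes, zero at the start; "torque": the same for the moment, N m; "width": finger opening in m; "grasp_force": force on a finger pad.
Only numpy, scipy, OpenCV 4.12 (cv2) and the standard library are available. Lean on these libraries where they do the work, as an engineer would, in place of code of your own. Each camera call takes 0.05 s, during which the arm holds its last target. There are 200 camera calls.

## Working session

There is one attempt and no reset: what is moved stays moved. The work goes in short steps, each a Python script; the robot and the scene stay as the last script left them, time stands still between calls to the robot, and variables do not carry over. Pictures are saved under pics/ and viewed, at most 10 in all, crops included, and the job is handed in when it is done.

```bash
mkdir -p pics; ls
cat > h.py <<'E'
import numpy as np, cv2
from scipy.spatial.transform import Rotation as R
from workcell import ctrl, vision, finder
def rot(q): return R.from_quat([q[1],q[2],q[3],q[0]]).as_matrix()
def ray(c,uv):
    K=np.array(c["K"]);p=cv2.undistortPoints(np.array(uv,float).reshape(-1,1,2),K,np.array([c["k1"],0,0,0,0.])).reshape(-1,2)
    d=np.c_[p[:,0],-p[:,1],-np.ones(len(p))]
    return d@rot(c["attitude"]).T
def onz(c,uv,z):
    d=ray(c,uv);e=np.array(c["eye"]);return e+d*((z-e[2])/d[:,2])[:,None]
def deppts(c,uv):
    uv=np.array(uv);dep=c["depth"][uv[:,1].astype(int),uv[:,0].astype(int)]
    return np.array(c["eye"])+ray(c,uv)*dep[:,None]
E
python3 - <<'E'
from h import *
print(ctrl.get_obs()["time"])
for n in("top","scene"):
    c=vision.camera(n);cv2.imwrite(f"pics/{n}.png",c["pixels"][:,:,::-1])
    print(n,c["eye"],c["attitude"],c["K"],c["k1"])
    for t in("score_left","score_right","board_edge","sheet","board"):
        for r in finder.landmark_of(n,t)[:2]:
            p=np.array(r["point"])*[512,384];z=dict(sheet=.036,board=0,board_edge=.036).get(t,.044)
            print(t,r["conf"],p,onz(c,p,z).round(4))
    for t in("sheet","board"):
        for r in finder.outline_of(n,t)[:1]:
            m=r["pixels"].astype(np.uint8)
            np.save(f"m_{n}_{t}.npy",m)
            v,u=np.nonzero(m);P=deppts(c,np.c_[u,v]);print(t,m.sum(),np.median(P,0))
            q=cv2.boxPoints(cv2.minAreaRect(onz(c,np.c_[u,v],.044 if t=="sheet" else .036)[:,:2].astype(np.float32)));print(q)
E
```

```text
pics
workcell.py
0.0
top [0.46653145 0.15346795 1.23362333] [ 0.70943717  0.03273    -0.04320316 -0.70268139] [[465.11957712   0.         249.14899786]
 [  0.         465.11957712 189.95189932]
 [  0.           0.           1.        ]] -0.1855477628121782
score_left 0.74 [199.2192 207.7824] [[0.5476 0.264  0.044 ]]
score_right 0.8 [227.584  202.2912] [[0.5625 0.1914 0.044 ]]
board_edge 0.98 [203.7248 180.9024] [[0.6182 0.2544 0.036 ]]
sheet 0.93 [213.1968 216.6912] [[0.5256 0.2283 0.036 ]]
board 0.73 [209.5104 222.9888] [[0.5105 0.24   0.    ]]
sheet 1301 [0.52931435 0.22246798 0.04423903]
[[0.4704529  0.2553965 ]
 [0.48026156 0.1758415 ]
 [0.5889827  0.18924618]
 [0.57917404 0.26880115]]
board 4725 [0.48847199 0.26643968 0.03609922]
[[0.39551434 0.33811635]
 [0.39729783 0.15536907]
 [0.62151146 0.15755728]
 [0.61972797 0.34030455]]
scene [ 0.20497154 -0.51092204  0.79373239] [ 0.88635716  0.38013898 -0.10073691 -0.24437145] [[388.6337461    0.         256.61277667]
 [  0.         388.6337461  192.42494854]
 [  0.           0.           1.        ]] -0.11970653166981393
score_left 0.79 [225.0752 176.9856] [[0.5549 0.2708 0.044 ]]
score_right 0.7 [244.48   195.6864] [[0.565  0.1732 0.044 ]]
board_edge 0.85 [248.576 175.488] [[0.6213 0.2491 0.036 ]]
sheet 0.78 [224.9216 191.1168] [[0.5304 0.2254 0.036 ]]
board 0.56 [214.4768 197.2992] [[0.5076 0.2528 0.    ]]
sheet 829 [0.52639256 0.21846984 0.04386823]
[[0.46677232 0.25567216]
 [0.47873795 0.16772033]
 [0.5892942  0.18276125]
 [0.57732856 0.2707131 ]]
board 3121 [0.47442243 0.21808981 0.03539722]
[[0.38607657 0.12950021]
 [0.6162678  0.12795982]
 [0.6176715  0.337721  ]
 [0.38748026 0.33926138]]
```

Run:
```python
import cv2
a=cv2.imread("pics/top.png");cv2.imwrite("pics/topc.png",cv2.resize(a[130:300,110:330],None,fx=3.5,fy=3.5,interpolation=cv2.INTER_CUBIC))
```

```text
(no output)
```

View pics/topc.png

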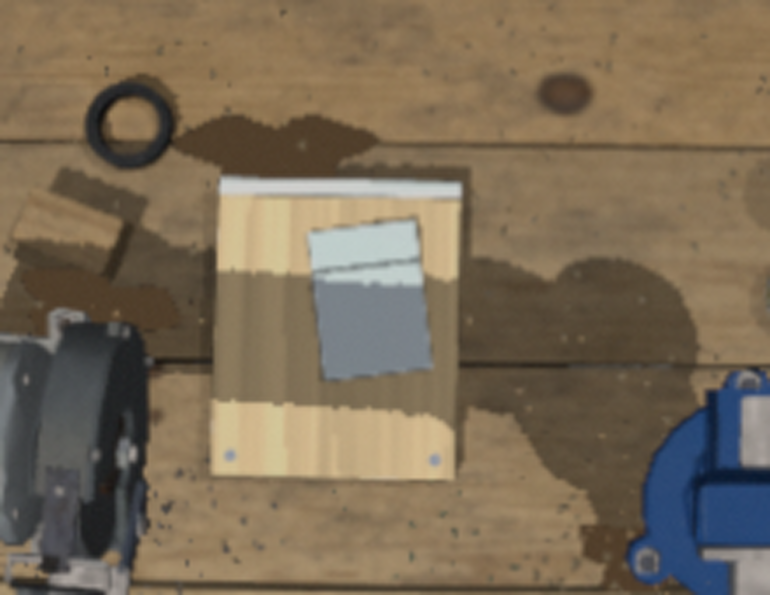

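View pics/scene.png

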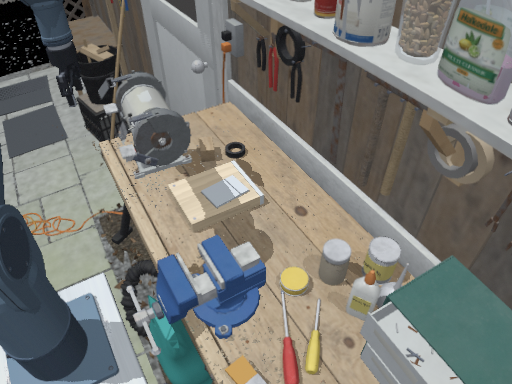

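The top crop shows the sheet with its score line from about crop (313,271) to (420,261), which is full-frame (199,207) to (230,205). The trim's far edge runs along crop row ~179, full-frame row 181. The scene view confirms the layout: grinder to the left, vise to the right, and nothing in front of or behind the board. Next I'll measure both lines to sub-pixel and check the grinder's height.

```bash
cat >> h.py <<'E'
def measure(c,cols_e=(176,239),show=True,near=None):
    """edge line & score line fits x=a+b*y in world from the top picture"""
    g=cv2.cvtColor(c["pixels"],cv2.COLOR_RGB2GRAY).astype(float)
    def fit(P):
        m=np.ones(len(P),bool)
        for _ in range(4):
            k=np.polyfit(P[m,1],P[m,0],1);r=P[:,0]-np.polyval(k,P[:,1]);m=abs(r)<max(2*np.median(abs(r[m])),.0005)
        return k,m.sum(),r[m].std()
    uv=[]
    for u in range(*cols_e):
        d=np.diff(g[172:190,u]);i=int(np.argmax(d));
        if 0<i<len(d)-1:
            o=(d[i-1]-d[i+1])/(2*(d[i-1]-2*d[i]+d[i+1])+1e-9);uv.append([u+.5,172+i+1+o])  # boundary, pixel-corner coords
    return fit(onz(c,np.array(uv)-.5*0,.036))
E
python3 - <<'E'
from h import *
c=vision.camera("top")
k,n,s=measure(c);print("edge",k,n,s,np.polyval(k,.25))
m=np.load("m_top_sheet.npy");g=cv2.cvtColor(c["pixels"],cv2.COLOR_RGB2GRAY).astype(float)
uv=[]
for u in range(201,229):
    r0=int(207.5-(u-199)*.09);seg=g[r0-3:r0+4,u];i=int(np.argmin(seg));uv.append([u+.5,r0-3+i+.5])
P=onz(c,uv,.044);k2=np.polyfit(P[:,1],P[:,0],1);print("score",k2,np.polyval(k2,[.26,.19]))
v,u=np.mgrid[0:384,0:512];D=deppts(c,np.c_[u.ravel(),v.ravel()]);ok=(c["depth"].ravel()>0)
for nme,(x0,x1,y0,y1) in dict(grinder=(.3,.62,.36,.6),vise=(.25,.6,-.15,.13),wall=(.68,.9,0,.5)).items():
    q=D[ok&(D[:,0]>x0)&(D[:,0]<x1)&(D[:,1]>y0)&(D[:,1]<y1)];h=q[q[:,2]>.03]
    print(nme,h[:,2].max() if len(h) else 0,h.min(0) if len(h) else 0,h.max(0) if len(h) else 0)
o=ctrl.get_obs();print(o["tool_pos"],o["tool_rot"],o["width"],o["contact_force"])
q=R.from_euler("ZX",[0,np.pi]).as_quat();print(q)
E
```

```text
edge [0.0085862  0.61512067] 63 0.0004679238338540316 0.617267218775066
score [-0.17388768  0.5913337 ] [0.54612291 0.55829504]
grinder 0.2584205697480686 [0.30380565 0.36894004 0.03082729] [0.60975191 0.59997417 0.25842057]
vise 0.16451126710067254 [ 0.250008   -0.13963003  0.03003706] [ 5.99956670e-01 -3.17119435e-04  1.64511267e-01]
wall 0.7556858391885732 [6.80007693e-01 1.74262964e-05 4.99851084e-01] [0.84064448 0.49999628 0.75568584]
[0.24996517 0.60000741 0.24998712] [-6.42691980e-06  1.96100401e-01  9.80583822e-01  6.69553588e-06] 0.08524082105428382 [-0.33183971 -0.35286498 -0.31917063]
[1.000000e+00 0.000000e+00 0.000000e+00 6.123234e-17]
```

Run:
```python
from h import *
yaw=-.0086
qs=[]
for s in(0,np.pi):
    a=(R.from_euler("z",yaw+s)*R.from_euler("x",np.pi)).as_quat();q=[a[3],a[0],a[1],a[2]]
    j=ctrl.solve_ik([.435,.2156,.1],q);print(q,j);
    if j is not None: qs.append((abs(np.array(j)-ctrl.get_obs()["qpos"]).max(),q))
q=min(qs)[1];np.save("q.npy",q)
ctrl.line_to([.25,.6,.42],vel=.3)
ctrl.move_to([.43,.2156,.40],q)
ctrl.move_gripper(.045)
ctrl.line_to([.435,.2156,.09],vel=.25)
f0=np.array(ctrl.get_obs()["contact_force"])
z=.075
while z>.045:
    ctrl.line_to([.435,.2156,z],vel=.05);f=np.array(ctrl.get_obs()["contact_force"])-f0
    if f[2]>2.5: break
    z-=.002
o=ctrl.get_obs();print(z,f,o["tool_pos"],o["time"],o["width"])
ctrl.line_to([.435,.2156,o["tool_pos"][2]+.003],vel=.05)
o=ctrl.get_obs();print(np.array(o["contact_force"])-f0,o["tool_pos"],o["time"])
c=vision.camera("wrist");cv2.imwrite("pics/w1.png",c["pixels"][:,:,::-1])
print(c["eye"])
```

```text
[np.float64(6.123177386525702e-17), np.float64(0.9999907550142451), np.float64(-0.004299986748845585), np.float64(-2.6329825041748895e-19)] [-0.98939112  0.56335465  0.55395284  2.09355247 -0.50698363  0.61698793
 -1.66158487]
[np.float64(2.6329825041749093e-19), np.float64(0.004299986748845617), np.float64(0.9999907550142451), np.float64(6.123177386525702e-17)] [-0.5597871   0.49876918  0.00854005  2.069463   -0.00753035  0.57338871
  1.01623494]
0.050999999999999976 [-6.16586107 -2.35308467 22.65365538] [0.43514187 0.21569614 0.05249031] 8.45 0.04494428115603162
[ 0.10392262  0.29173416 -0.50818153] [0.43522419 0.21573139 0.05561709] 8.7
[0.35761156 0.21599324 0.17960647]
```

View pics/w1.png

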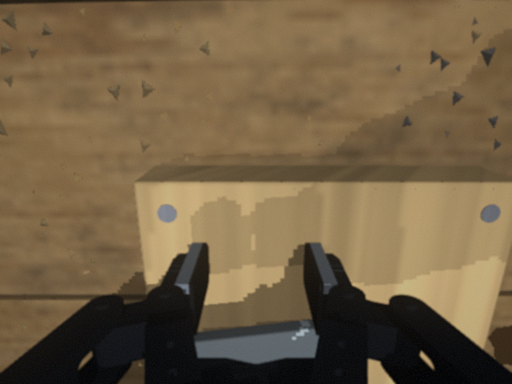

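The wrist view shows both fingertips on the board behind the near edge of the sheet. The sheet shows at bottom centre, about pixel (255,345), and is turned relative to the fingers. I'll push it to a few mm short, back off and measure.

Run:
```python
from h import *
z=.0556
ctrl.line_to([.518,.2156-.0086*.083,z],vel=.04)
o=ctrl.get_obs();print(o["tool_pos"],o["time"],o["contact_force"])
ctrl.line_to([.49,.215,z],vel=.1);ctrl.line_to([.42,.215,.22],vel=.25)
c=vision.camera("top");np.savez("c2.npz",**{k:c[k] for k in c})
cv2.imwrite("pics/t2.png",cv2.resize(c["pixels"][150:270,150:270,::-1],None,fx=5,fy=5,interpolation=cv2.INTER_CUBIC))
print(measure(c),ctrl.get_obs()["time"])
for t in("score_left","score_right"):
    for r in finder.landmark_of("top",t)[:1]: p=np.array(r["point"])*[512,384];print(t,r["conf"],p,onz(c,p,.044))
```

```text
[0.51794965 0.21494597 0.05566011] 10.975 [ 0.4321791  -0.37372056  0.33879221]
(array([0.0102587 , 0.61436447]), np.int64(29), np.float64(0.0002727450818050461)) 12.325
score_left 0.94 [205.4144 182.0928] [[0.61413548 0.24932322 0.044     ]]
score_right 0.75 [235.776 187.008] [[0.60219214 0.17087265 0.044     ]]
```

View pics/t2.png

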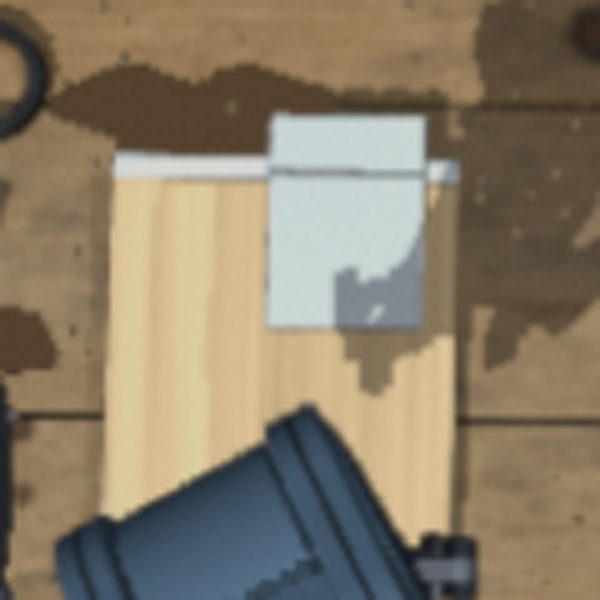

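The crop shows the sheet now square to the edge. The score line runs from crop (268,170) to (425,174), and the trim's far edge from (115,153) to (460,161), so the line is about 2.7 px short at both ends. I'll compute that gap precisely, ignoring the finder's less reliable points.

```bash
cat >> h.py <<'E'
def gap(c):
    g=cv2.cvtColor(c["pixels"],cv2.COLOR_RGB2GRAY).astype(float)
    E=[]
    for u in list(range(176,201))+list(range(237,240)):
        d=np.diff(g[174:188,u]);w=np.clip(d,0,None);i=int(np.argmax(w));s=slice(max(i-1,0),i+2)
        E.append([u,174+.5+(np.arange(len(d))[s]*w[s]).sum()/w[s].sum()])
    S=[]
    for u in range(206,233):
        a=g[177:191,u];dk=np.clip(np.median(g[190:194,u])-a,0,None);i=2+int(np.argmax(dk[2:-2]));s=slice(i-2,i+3)
        S.append([u,177+(np.arange(14)[s]*dk[s]).sum()/dk[s].sum()])
    E,S=np.array(E),np.array(S)
    def fit(P):
        m=np.ones(len(P),bool)
        for _ in range(3): k=np.polyfit(P[m,1],P[m,0],1);r=P[:,0]-np.polyval(k,P[:,1]);m=abs(r)<.0015
        return k,int(m.sum())
    (ke,ne),(ks,ns)=fit(onz(c,E,.036)),fit(onz(c,S,.044))
    y=onz(c,[[203.6,184],[235,185]],.044)[:,1]
    print("edge",ke,ne,"score",ks,ns,"ends y",y,"x of score from edge mm",(1000*(np.polyval(ks,y)-np.polyval(ke,y))).round(2))
E
python3 - <<'E'
from h import *
c=dict(np.load("c2.npz"));gap(c)
# near end and far end of the sheet as a check
for r in((268,325),(422,327),(270,115),(425,115)):print(r,onz(c,[[150+r[0]/5-.5,150+r[1]/5-.5]],.044).round(4))
E
```

```text
edge [0.01057255 0.61549405] 28 score [0.01302828 0.60623148] 27 ends y [0.25391271 0.17293276] x of score from edge mm [-8.64 -8.84]
(268, 325) [[0.5305 0.2537 0.044 ]]
(422, 327) [[0.5303 0.1748 0.044 ]]
(270, 115) [[0.6391 0.2548 0.044 ]]
(425, 115) [[0.6399 0.1746 0.044 ]]
```

Run:
```python
from h import *
z=.0556
ctrl.line_to([.49,.215,z+.02],vel=.25);ctrl.line_to([.49,.215,z],vel=.1)
ctrl.line_to([.5263,.2147,z],vel=.03);ctrl.wait(.2)
print(ctrl.get_obs()["tool_pos"])
ctrl.line_to([.49,.215,z],vel=.1);ctrl.line_to([.42,.215,.22],vel=.25)
c=vision.camera("top");np.savez("c3.npz",**{k:c[k] for k in c})
cv2.imwrite("pics/t3.png",cv2.resize(c["pixels"][150:270,150:270,::-1],None,fx=5,fy=5,interpolation=cv2.INTER_CUBIC))
gap(c);print(ctrl.get_obs()["time"])
```

```text
[0.52626155 0.21473027 0.05562134]
edge [0.01008545 0.61559879] 28 score [0.00875908 0.61567435] 27 ends y [0.25391271 0.17293276] x of score from edge mm [-0.26 -0.15]
16.5583
```

View pics/t3.png

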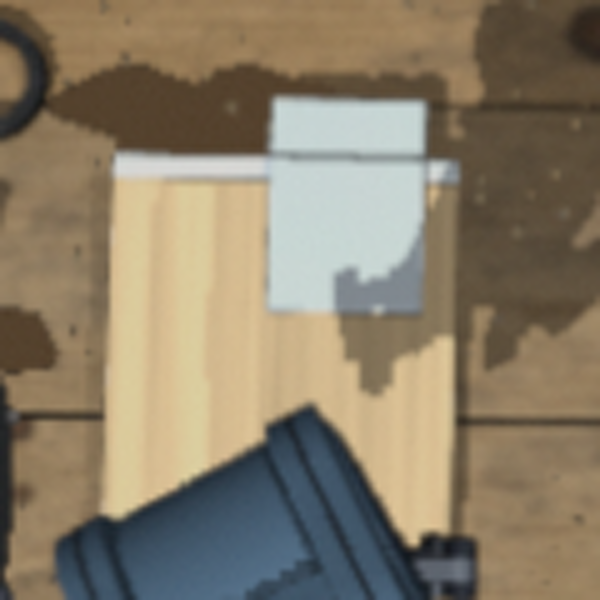

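The score line, crop (272,156) to (425,158), now lies on the trim's far edge line: about −0.2 mm at both ends. Next I'll press.

Run:
```python
from h import *
x,y=.572,.2145
ctrl.line_to([x,y,.14],vel=.25);ctrl.line_to([x,y,.07],vel=.1);ctrl.wait(.3)
f0=np.array(ctrl.get_obs()["contact_force"]);z=.065
while z>.056:
    ctrl.line_to([x,y,z],vel=.02);ctrl.wait(.1);f=np.array(ctrl.get_obs()["contact_force"])-f0
    if f[2]>8: break
    z-=.0005
ctrl.wait(.5)
c=vision.camera("top");cv2.imwrite("pics/t4.png",cv2.resize(c["pixels"][150:270,150:270,::-1],None,fx=5,fy=5,interpolation=cv2.INTER_CUBIC))
o=ctrl.get_obs();print(z,o["tool_pos"],np.array(o["contact_force"])-f0,o["time"])
try: gap(c)
except Exception as e: print(e)
w=vision.camera("scene");cv2.imwrite("pics/s4.png",cv2.resize(w["pixels"][130:250,150:310,::-1],None,fx=5,fy=5,interpolation=cv2.INTER_CUBIC))
```

```text
0.0595 [0.57213889 0.21454232 0.0605928 ] [-2.85038427 -1.52178256 11.03565866] 23.4417
SVD did not converge in Linear Least Squares
 ** On entry to DLASCL parameter number  4 had an illegal value
 ** On entry to DLASCL parameter number  4 had an illegal value
 ** On entry to DLASCL parameter number  4 had an illegal value
 ** On entry to DLASCL parameter number  4 had an illegal value
 ** On entry to DLASCL parameter number  5 had an illegal value
 ** On entry to DLASCL parameter number  4 had an illegal valueh.py:37: RuntimeWarning: invalid value encountered in scalar divide
  S.append([u,177+(np.arange(14)[s]*dk[s]).sum()/dk[s].sum()])
```

View pics/t4.png

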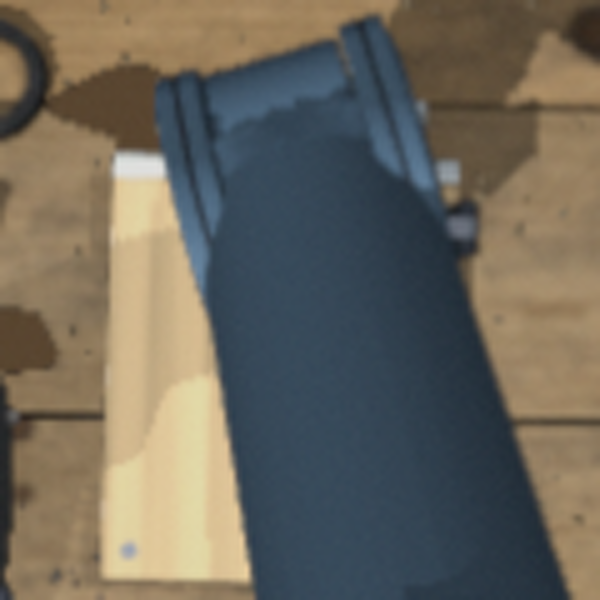

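View pics/s4.png

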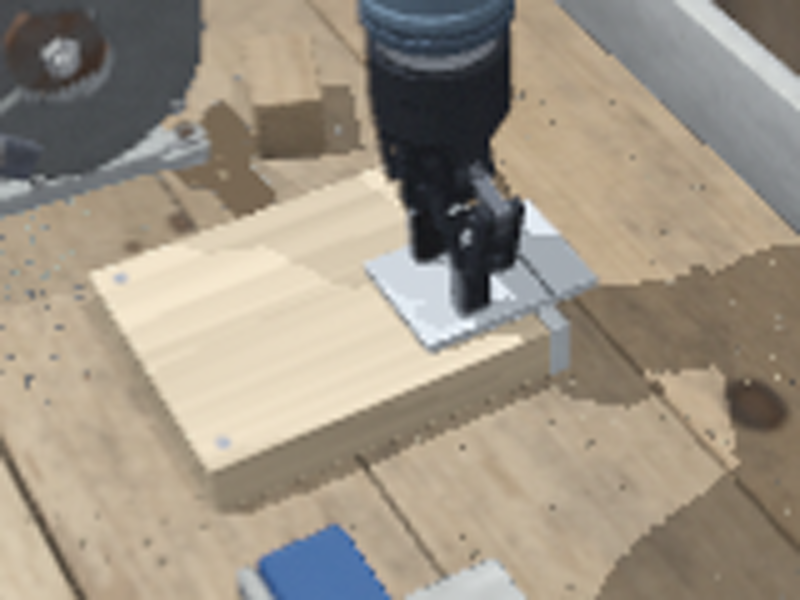

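In the top crop the arm hides the sheet. In the scene crop both fingertips press on the sheet behind the score line, which meets the trim corner near (555,300), and the sheet is flat. The force is steady at about 11 N and the tool has shifted sideways less than 0.2 mm, so I'm handing in.

Run:
```python
from h import *
print(ctrl.finish_job(),ctrl.get_obs()["time"],ctrl.get_obs()["contact_force"])
```

```text
the job is handed in; nothing more can be done
the job is handed in; nothing more can be done
```

The job is handed in, with no verdict returned: before pressing, the score line measured about 0.2 mm from the board's far edge at both ends, and the fingertips are holding the sheet down behind it with about 11 N, though the arm blocked a re-measure after pressing.

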